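Set the timing pulley to its pointer

ROBOT

A 7-joint arm with a two-finger parallel gripper is mounted at the origin on a cart in front of the work surface, level with it; the furniture and walls round the work are solid. World frame = base frame: x ahead of the robot, y to its left, z up, the work surface at z = 0. Lengths are in mm, angles in rad, forces in N, time in s.
With the tool pointing down it reaches from about 400 to 850 mm from the base axis. Payload 4.4 kg.
Tool frame: the origin (TCP) lies at the very end of the fingers, on their centre line; the grasp point (between the pads) lies 19 mm behind it (r.hold_point_z is the distance from the TCP to the grasp point, in mm); z points along the fingers, y is the line along which they close (so a half turn about z gives the same grasp; the last joint's range is limited). The gripper opens to 94 mm and grips with 3 to 60 N. Pads are 16 mm wide; open, the fingers measure 119 mm over their backs; the gripper's body (75 mm by 177 mm) begins 78 mm behind the grasp point.
Start: joints at [-1.175, 0.628, 0.038, 1.517, -0.027, 0.996, -0.02], TCP at [289.593, 581.94, 205.478] pointing down, gripper open.
Joint ranges: [-3.06, 3.06], [-0.37, 2.12], [-1.25, 1.32], [0.18, 2.47], [-1.1, 4.24], [0.23, 1.98], [-2.94, 2.94]. Speed limits (rad/s): [2.57, 2.57, 3.14, 3.14, 3.14, 3.14, 3.14].

INTERFACE

Orientations are given as a 3x3 rotation matrix whose columns are the frame's x, y, z axes.
In Python, from station import r gives the robot as it stands. The module is installed in compiled form; this text tells all that it offers. Calls block until the motion is done:
- r.move_to(position, orientation): joint-space move of the TCP to a pose.
- r.move_linear(position, feed=150, ori=None): straight line of the TCP; ori=None keeps the orientation; feed is the mean speed in mm/s.
- r.goto_joints(angles): joint-space move.
- r.gripper_to(opening, effort=None): opening from 0.0 (shut) to 1.0 (fully open); effort is the grip in N (None keeps the last); returns when the fingers have stopped.
- r.pause(seconds).
- r.ik(position, orientation): joint angles nearest the present ones, or None.
- r.get_state(): the state.
- r.grab_frame(name): name is "scene" or "side" or "wrist"; returns a dict with "img" (420x560x3 uint8, red, green, blue), "range_z" (420x560 float32, mm along the optical axis (not along the pixel's ray), 0 where there is no reading), "vfov" (degrees; the focal length in pixels is half the picture's height over the tangent of half this angle, whatever the lens; pixels are square), "cx", "cy" (the principal point, pixels), "origin" and "rotation" of the camera in the world. Camera axes: x right, y up, looking along -z (the intrinsics and any distortion apply to the point x, -y, -z); pixel columns grow to the right and rows downward; lengths in mm; the calibration is good to about 2 mm. The wrist camera is an equidistant fisheye: a pixel r from the principal point sees the ray r / f radians off the axis. A picture is of the moment at which its call begins.
A pose or a line that the arm cannot do raises r.PlanningError and nothing moves.
- r.close_job(): hands the job in; it is judged then, once.
Trained networks look in a picture, given as the dict that the camera call returned (one of the last four; its "shot" number tells which), for a name from the list of things; names that differ only in an ending like _2 or _b are one class to them, and where a whole thing is asked for, a point or a joint stands for the part that bears it (a point fixed in the world has none). Each returns a list of dicts, best first, with "score" (0 to 1); they miss things now and then, are a little off and sometimes report something else, mostly with a low value. They report only what shows in the picture. A call takes as long as a camera call. They do not tell look-alikes from the thing itself.
- r.masks_of(name, picture): "region" (420x560 bool, what is visible of it).
- r.place_of(name, picture): "at" ([x, y, z] in mm, in world coordinates, good to about 4 mm: a listed point, or the origin of a listed thing).
The state is a dict: "time": time; "qpos": joint angles; "dq": joint speeds; "tau": joint torques, N m; "tcp_pos": TCP position; "tcp_rot": TCP orientation; "ft_force": force on the tool from outside, world axes, zero at the start; "wrist_torque": the same for the moment, N m; "finger_gap": opening from 0.0 (shut) to 1.0 (fully open); "grasp_force": force on a finger pad.
Only numpy, scipy, OpenCV 4.12 (cv2) and the standard library are available. Lean on these libraries where they do the work, as an engineer would, in place of code of your own. Each camera call takes 0.05 s, during which the arm holds its last target. There are 200 camera calls.

TASK

Two small toothed belt pulleys are mounted on bench stands. Turn the silver pulley on the stand with the red pointer until the black mark engraved on it faces the tip of the red pointer, then let go of it. Leave the black pulley on the other stand as it is.

Things in the scene. Friction and masses are not known exactly. Their poses are not given: they have to be found in the camera images.
- silver_pulley (a joint): angle (rad) of the silver pulley on its upright shaft: 0 when its black mark (a 6 mm wide line from the hub over the top face, down one tooth and across the foot flange) faces the red pointer; positive: mark lies counter-clockwise of the pointer seen from above. Starts at 0.5 to 1.25. Turns stiffly (0.08 N m friction, no spring), stays where left, stops near 3.1 either way.
- silver_pulley_top (a point): centre of the silver pulley's top face, on the shaft axis, 80 mm above the worktop. The toothed rim, a 60 mm cylinder to the fingers, reaches from 40 to 80 mm above the worktop and can be gripped across from above in any direction. Foot flange: 76 mm in diameter, its top 40 mm above the worktop. The shaft end stands 8 mm above the top face.
- stand_red_pointer_tip (a point): tip of the red pointer, fixed on the silver pulley's stand beside the foot flange: 40 mm from the shaft axis, 38 mm above the worktop. Pointer and its post, also red, reach 44 mm above the worktop and 64 mm out from the axis. The stand is bolted down; its grey base plate is 130 x 104 x 10 mm.
- dark_pulley_mark (a point): the white mark on the foot flange of the other pulley, 36 mm from its shaft axis, 40 mm above the worktop. That pulley is black, of the same size and stiffness, on a like stand with a blue pointer. To be left alone.
Things that resemble listed ones, but are neither listed nor needed, are in the scene too. Leave any green look-alike of the part that bears silver_pulley alone.

How it is judged (in metres and radians):
At the end, for the whole second after the job is handed in: The silver pulley's black mark faces the red pointer within 10 degrees (0.175 rad) and the pulley is at rest; the black pulley's mark is within 6 mm of where it was at the start (value of joint silver_pulley between -0.175 and 0.175 rad and velocity of joint silver_pulley between -0.05 and 0.05 rad/s and distance of dark_pulley_mark from where it was at the start of the episode below 0.006 m); the robot touches nothing.
It fails at once if the black pulley is turned: its mark moves more than 6 mm (distance of dark_pulley_mark from where it was at the start of the episode above 0.006 m).
It also fails if it takes over 32 s, if anything falls off the work surface, if the arm or the gripper's body presses on something with over 40 N, if the wrist force passes 120 N, or if a joint passes its speed limit or range.

## Working session

There is one attempt and no reset: what is moved stays moved. The work goes in short steps, each a Python script; the robot and the scene stay as the last script left them, time stands still between calls to the robot, and variables do not carry over. Pictures are saved under pics/ and viewed, at most 10 in all, crops included, and the job is handed in when it is done.

```bash
mkdir -p pics; cat > h.py <<'E'
import numpy as np, cv2
from station import r
def save(p,n): cv2.imwrite('pics/'+n,p["img"][:,:,::-1])
def proj(p,X):
    c=(np.array(X,float)-p["origin"])@np.array(p["rotation"]); f=210/np.tan(np.radians(p["vfov"]/2))
    return p["cx"]+f*c[0]/-c[2], p["cy"]-f*c[1]/-c[2]
E
python3 - <<'E'
from h import *
ps=[]
for n in("scene","side"):
    p=r.grab_frame(n);ps.append(p["img"])
    print(n,np.round(p["origin"]),p["vfov"])
    for k in("silver_pulley_top","stand_red_pointer_tip","dark_pulley_mark"):
        for d in r.place_of(k,p)[:3]: print(k,np.round(d["at"],1),round(d["score"],2),np.round(proj(p,d["at"])))
cv2.imwrite('pics/a.png',cv2.resize(np.vstack(ps),(800*560//560*0+560,840))[:420,:,::-1]);cv2.imwrite('pics/b.png',ps[1][:,:,::-1])
print(r.get_state()["time"])
E
```

```text
scene [127. 563. 610.] 55.817275939634676
silver_pulley_top [ 347.1 -204.2   80.8] 0.92 [375. 191.]
silver_pulley_top [480.4 223.   78.8] 0.82 [212. 282.]
silver_pulley_top [650.1  62.3  78.2] 0.75 [201. 205.]
stand_red_pointer_tip [ 318.1 -176.1   37.3] 0.92 [379. 216.]
stand_red_pointer_tip [614.   80.8  36.4] 0.77 [209. 230.]
stand_red_pointer_tip [446.8 243.2  36.7] 0.73 [221. 314.]
dark_pulley_mark [483.5 223.4  78.8] 0.24 [210. 282.]
side [ 426. -710.  582.] 50.9542167348495
silver_pulley_top [651.3  59.2  82.8] 0.67 [345. 183.]
silver_pulley_top [ 346.7 -201.9   82.5] 0.64 [193. 283.]
silver_pulley_top [478.5 226.1  83.1] 0.57 [258. 150.]
stand_red_pointer_tip [444.  244.4  41.4] 0.91 [244. 162.]
stand_red_pointer_tip [613.7  77.9  40.1] 0.91 [324. 196.]
stand_red_pointer_tip [ 317.4 -179.4   37.1] 0.56 [179. 294.]
dark_pulley_mark [ 517.6 -129.6   39.7] 0.86 [294. 264.]
0.4
```

View pics/a.png

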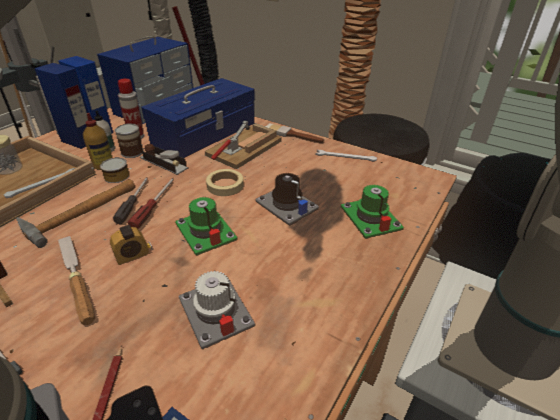

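View pics/b.png

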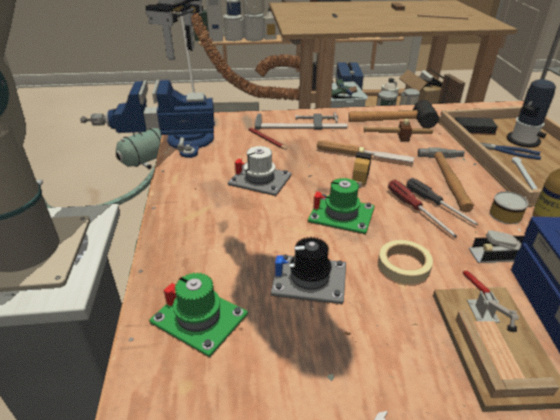

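The scene view shows the silver pulley near (213,290) with its red pointer at (227,325), and the mark on the right side of the rim. In the side view it is at (259,165), with the pointer at (240,168). The other two reports are green look-alikes. Next I'll take a closer look with the wrist camera.

```bash
python3 - <<'E'
from h import *
from scipy.spatial.transform import Rotation as R
s=r.get_state(); R0=np.array(s["tcp_rot"]); print(R0.round(2))
c=np.array([479.5,224.5]); 
down=np.diag([1,-1,-1.]) 
for a in range(0,360,30):
    M=R.from_euler('z',a,degrees=True).as_matrix()@down
    q=r.ik([*c,190],M); q2=r.ik([*c,50],M)
    print(a,None if q is None else np.round(q,2), None if q2 is None else np.round(q2,2))
r.move_to([c[0],c[1],200],R0)
p=r.grab_frame("wrist"); save(p,'w.png'); print(np.round(p["origin"]),p["vfov"],np.round(p["rotation"],2),r.get_state()["time"])
for k in("silver_pulley_top","stand_red_pointer_tip"):
    for d in r.place_of(k,p)[:3]: print(k,np.round(d["at"],1),round(d["score"],2))
cv2.imwrite('pics/w.png',p["img"][:,:,::-1])
E
```

```text
[[-0.9   0.45 -0.  ]
 [ 0.45  0.9  -0.  ]
 [ 0.   -0.   -1.  ]]
0 [-0.97  0.58  0.74  1.88 -0.5   0.88 -1.55] [-0.83  0.76  0.54  1.99 -0.71  0.58 -1.38]
30 [-0.89  0.54  0.61  1.88 -0.41  0.84 -1.12] [-0.77  0.74  0.43  1.99 -0.58  0.53 -0.98]
60 [-0.8   0.51  0.46  1.88 -0.3   0.82 -0.71] [-0.67  0.71  0.28  1.99 -0.39  0.49 -0.63]
90 [-0.71  0.49  0.33  1.88 -0.21  0.8  -0.27] [-0.62  0.7   0.19  1.99 -0.27  0.48 -0.23]
120 [-0.63  0.48  0.2   1.88 -0.13  0.8   0.16] [-0.56  0.7   0.1   1.98 -0.14  0.47  0.17]
150 [-0.54  0.48  0.07  1.87 -0.04  0.79  0.6 ] [-0.5   0.69  0.01  1.98 -0.01  0.47  0.57]
180 [-0.45  0.48 -0.06  1.87  0.04  0.8   1.04] [-0.44  0.69 -0.08  1.98  0.11  0.47  0.97]
210 [-0.34  0.48 -0.21  1.87  0.14  0.81  1.47] [-0.37  0.7  -0.19  1.98  0.26  0.49  1.35]
240 [-0.25  0.49 -0.36  1.86  0.23  0.82  1.9 ] [-0.29  0.71 -0.31  1.98  0.41  0.52  1.73]
270 [-0.15  0.51 -0.5   1.86  0.32  0.85  2.33] [-0.2   0.73 -0.44  1.97  0.56  0.56  2.11]
300 [-0.06  0.54 -0.65  1.86  0.42  0.88  2.75] [-0.12  0.75 -0.57  1.97  0.69  0.62  2.51]
330 [-1.16  0.75  1.15  1.89 -0.8   1.05 -1.77] [-0.04  0.79 -0.71  1.97  0.82  0.69  2.92]
[408. 260. 378.] 65.70646984690485 [[ 0.44 -0.86 -0.25]
 [ 0.9   0.43  0.12]
 [ 0.   -0.28  0.96]] 1.95
silver_pulley_top [480.9 229.   77. ] 0.92
silver_pulley_top [647.   56.4  75.7] 0.75
stand_red_pointer_tip [443.1 241.3  35. ] 0.88
stand_red_pointer_tip [615.   79.5  37.7] 0.71
```

View pics/w.png

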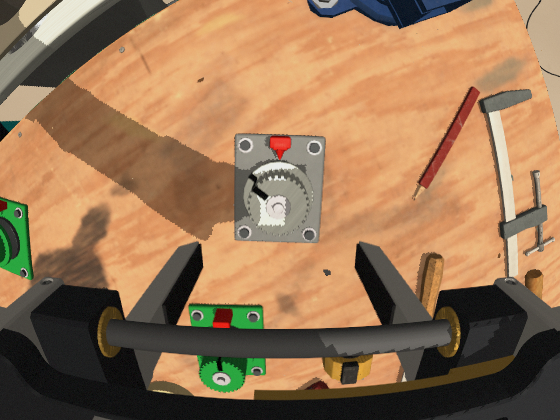

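The wrist view shows the silver pulley hub at (275,207) and the red pointer tip at (280,160). The black mark runs from about (266,197) to (250,176), counter-clockwise of the pointer. I'll measure its angle.

```bash
cat >> h.py <<'E'
def ray(p,u,v,z):
    f=210/np.tan(np.radians(p["vfov"]/2)); dx,dy=u-p["cx"],v-p["cy"]; rr=np.hypot(dx,dy)+1e-9; t=rr/f
    d=np.array(p["rotation"])@np.array([np.sin(t)*dx/rr,-np.sin(t)*dy/rr,-np.cos(t)])
    o=np.array(p["origin"]); return o+d*(z-o[2])/d[2]
def inv(p,X):
    c=(np.array(X,float)-p["origin"])@np.array(p["rotation"]); f=210/np.tan(np.radians(p["vfov"]/2))
    t=np.arctan2(np.hypot(c[0],c[1]),-c[2]); n=np.hypot(c[0],c[1]); return p["cx"]+f*t*c[0]/n, p["cy"]-f*t*c[1]/n
def crop(p,n,u=275,v=195,w=50):
    u,v=int(u),int(v); c=p["img"][v-w:v+w,u-w:u+w,::-1]
    cv2.imwrite('pics/'+n,cv2.resize(c,(600,600),interpolation=cv2.INTER_NEAREST)); return u-w,v-w
E
python3 - <<'E'
from h import *
p=r.grab_frame("wrist")
im=p["img"].astype(int)
for X in([480,226.5,80],[444.5,243,38]): print(np.round(inv(p,X),1))
print(crop(p,'c.png'))
m=np.zeros(im.shape[:2],bool); m[165:225,240:310]=(im.max(2)[165:225,240:310]<40)
n,l,st,ce=cv2.connectedComponentsWithStats(m.astype('uint8'))
for i in range(1,n):
    if st[i,4]>8: print(st[i],ce[i])
for k in("silver_pulley_top","stand_red_pointer_tip"): print(np.round(r.place_of(k,p)[0]["at"],1))
E
```

```text
[280.6 203.8]
[279.4 157.5]
(225, 145)
[249 174  19  26 129] [257.62015504 187.76744186]
[647.   60.4  75.2]
[440.7 241.2  38. ]
```

View pics/c.png

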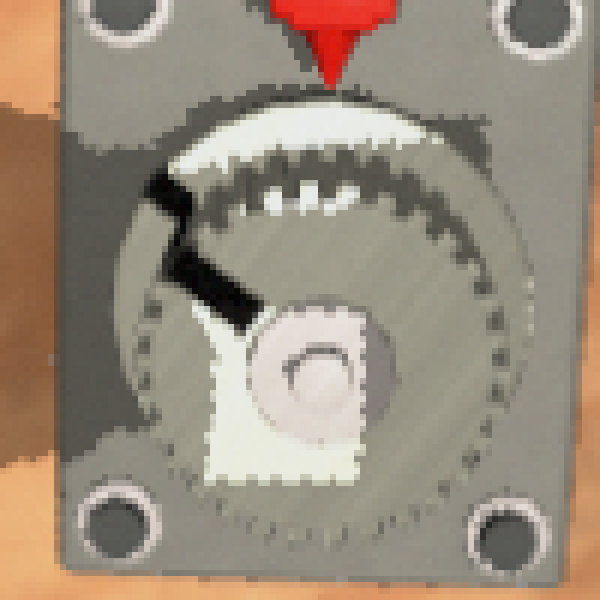

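The crop shows the mark on the top face from (170,262) to (255,315) in crop pixels, the red tip at (331,88) and the rim centre near (325,365). I'll compute the angle, then grip and turn.

```bash
python3 - <<'E'
from h import *
from scipy.spatial.transform import Rotation as R
p=r.grab_frame("wrist")
P=lambda u,v,z: ray(p,225+u/6-.5,145+v/6-.5,z)[:2]
mo,mi,tip,fl,c=P(170,262,80),P(255,315,80),P(331,88,38),P(157,183,40),P(325,365,80)
holes=[P(119,15,10),P(540,18,10),P(118,523,10),P(508,538,10)]
hc=np.mean(holes,0); up=(holes[0]+holes[1]-holes[2]-holes[3])
A=lambda v:np.arctan2(v[1],v[0])
print("c",c,"tip",tip,np.linalg.norm(tip-c),"holes c",hc)
print("pointer",A(tip-c),"plate",A(up),"| mark line",A(mo-mi),"from c",A(mo-c),np.linalg.norm(mo-c),"flange",A(fl-c),np.linalg.norm(fl-c))
E
```

```text
c [480.657931   223.41478498] tip [446.37956057 241.6675961 ] 38.83518755770388 holes c [482.1979224  221.82733831]
pointer 2.6522939123954896 plate 2.6481288520798842 | mark line -2.606666981996602 from c -2.6361352776955345 29.436251721945748 flange -2.68052857928356 37.02925353500939
```

```bash
cat > go.py <<'E'
from h import *
from scipy.spatial.transform import Rotation as R
M=lambda a:R.from_euler('z',a).as_matrix()@np.diag([1,-1,-1.])
c=[480.7,223.5]
def turn(a0,d,n=5,effort=20):
    r.move_to([*c,120],M(a0)); r.gripper_to(1.0)
    r.move_linear([*c,51],100); r.gripper_to(.55,effort)
    s=r.get_state(); print("gap",s["finger_gap"],s["grasp_force"],np.round(s["ft_force"],1))
    if s["grasp_force"]<5: r.gripper_to(0,effort); s=r.get_state(); print("gap",s["finger_gap"],s["grasp_force"],np.round(s["ft_force"],1))
    for k in range(1,n+1): r.move_to([*c,51],M(a0+d*k/n))
    s=r.get_state(); print("end",s["grasp_force"],np.round(s["ft_force"],1),np.round(s["wrist_torque"],2))
    r.gripper_to(1.0); r.move_linear([*c,120],150)
E
python3 - <<'E'
from go import *
turn(np.radians(180),-1.0)
r.move_to([*c,200],M(np.radians(153.4)))
p=r.grab_frame("wrist"); print(r.get_state()["time"],crop(p,'d.png'))
E
```

```text
gap 0.639579087660812 20.001096725463867 [-1.1  3.8  0.3]
end 20.000295639038086 [-0.9  6.1  1.1] [ 1.43 -0.04 -0.06]
7.45 (225, 145)
```

View pics/d.png

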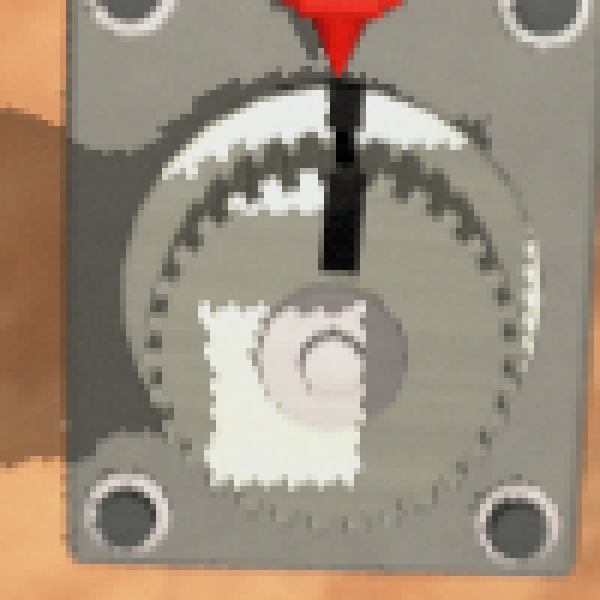

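The mark now runs from (339,270) up to (347,90) in the crop, ending just below the red tip at (338,75). It is aligned within about 3°, and the gripper is clear.

```bash
python3 -c "
from h import *
print(r.close_job())"
```

```text
the job is handed in; nothing more can be done
None
```

The silver pulley's black mark now faces the red pointer to within about 3° in the wrist-camera image, the gripper has let go and moved clear, the black pulley was not touched, and I handed the job in at about 7.5 s.

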